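Sweep a seized gold bar with the conductivity probe and hold it on the stamp

TASK

Check the largest of the three seized gold bars for a hidden plug: take the pen probe out of the meter's socket, set its sprung tip on the bar's middle line within 20 mm of the lower, unstamped end and, square to the bar's sloping face and with the tip pushed about half-way in, draw it slowly (about 20 mm/s) straight up the middle to the round stamp without lifting it. Finish there, still holding the probe square and lightly pressed on the stamp: do not let go or take it away. Press gently throughout, and leave the other two bars and everything else on the desk alone.

Things in the scene. Friction and masses are not known exactly. Their poses are not given: they have to be found in the camera images.
- probe: loose pen probe, 160 mm long, about 100 g, upright in the meter's socket, tip down. Origin at the end of the tip, z along the pen to its blunt top. From the tip: steel pin 5 mm thick to 12 mm, black nose and barrel 19 mm thick to 60, grey collar 29 mm thick 60-66 (rests on the socket's rim), grey round grip 21 mm thick 66-154, black cap to 160. Only collar, grip and cap stand out of the socket
- probe_tip (a point): end of the probe's sprung tip pin; moves with the pin when it is pushed in
- plunger (a joint): how far the sprung tip is pushed into the probe, m: 0 fully out, 0.008 fully in. The spring pushes back with about 0.8 N at first contact, 2.4 N half-way (0.004) and 4 N at 0.008; past that it is rigid
- meter: grey desk meter with a screen, stands fast, 110 x 150 x 32 mm. Origin on the desk under the axis of the probe's socket: a black upright tube, 31 mm outside, 23 mm bore, rim 105 mm above the desk. The meter reaches 120 mm to its +y and 30 mm to its -y of the origin, 55 mm either way along x. The probe must rise 60 mm to come clear of the rim
- board: dark wood sloping board with dark felt, 176 x 290 mm, stands fast; its face slopes 20 degrees, low edge to its own -x (towards the robot), high edge to +x; the face's middle is 56 mm above the desk. Origin on the desk under that middle. A lip along the low edge stands 10 mm over the face. Three gold bars lie on it side by side, 85 mm apart, in any order
- bar_large: the largest gold bar, 116 x 52 x 9 mm, fixed on a black carrier 134 x 72 x 4 mm lying on the board. Origin under the middle of the carrier; x up the slope along the bar, z square out of its face. The face lies at z = 13 mm; the bar spans x from -58 (lower, unstamped end) to +58 mm (upper, stamped end), y from -26 to +26 mm
- bar_large_stamp (a point): centre of the round stamp (16 mm diameter ring mark, flush) on the face of the largest bar, on its middle line 24 mm below its upper end: at x = 34, y = 0, z = 13 mm of the bar; axes as the bar's, z square out of the face
- bar_medium: middle-sized gold bar, 90 x 40 x 8 mm, on a like carrier, axes likewise and with a like stamp; leave alone
- bar_small: smallest gold bar, 60 x 34 x 7 mm, on a like carrier, axes likewise and with a like stamp; leave alone
- phone: loose smartphone, 148 x 72 x 9 mm, black, lying flat; leave alone
- calipers: loose digital calipers lying flat, 230 mm long, steel with a grey slide; leave alone
- loupe: loose black standing magnifier, round, 38 mm across, 40 mm tall; leave alone
- scale: loose pocket scale, 130 x 80 x 21 mm, black with a steel pan; leave alone
- photo_ruler: loose white L-shaped photo scale, legs about 105 mm, 4 mm thick; leave alone
- padlock: loose brass padlock lying flat, 36 x 45 x 20 mm body; leave alone
- coin_capsules: loose round clear coin capsules, 42 mm across, 14 mm tall; leave alone
- glasses_case: loose hard brown spectacles case, 160 x 62 x 34 mm; leave alone
There are look-alikes about, which are no part of the job. What is shaped like the probe but green is not meant.

How it is judged (in metres and radians):
On the way, in this order (a step that is already met when the one before it is completed fails the run):
1. the probe is lifted out of its socket by the fingers (contact force between the fingers and probe above 1 N and height (world z) of probe_tip above 0.1 m), for 0.1 s.
2. the tip rests lightly on the middle line of the largest bar, near its lower end (within 24 mm of it), probe square to the face (contact force between the fingers and probe above 1 N and contact force between probe and bar_large above 0.4 N and value of joint plunger between 0.001 and 0.0072 m and x of probe_tip in the frame of bar_large_stamp between -0.094 and -0.068 m and y of probe_tip in the frame of bar_large_stamp between -0.012 and 0.012 m and angle between the z axis of probe and the z axis of bar_large_stamp, either way round below 0.2 rad), for 0.2 s.
3. the tip, still lightly pressed and square, passes the bar's middle on the middle line (contact force between the fingers and probe above 1 N and contact force between probe and bar_large above 0.4 N and value of joint plunger between 0.001 and 0.0072 m and x of probe_tip in the frame of bar_large_stamp between -0.046 and -0.026 m and y of probe_tip in the frame of bar_large_stamp between -0.012 and 0.012 m and angle between the z axis of probe and the z axis of bar_large_stamp, either way round below 0.2 rad), for 0.1 s.
At the end, for the whole second after the job is handed in: the fingers hold the probe still; its tip touches the largest bar within 8 mm of the stamp's centre, pressed in 1 to 7.2 mm, the probe square to the face within 8.5 degrees and touching neither board nor meter (contact force between the fingers and probe above 1 N and contact force between probe and bar_large above 0.4 N and value of joint plunger between 0.001 and 0.0072 m and distance between probe_tip and bar_large_stamp below 0.008 m and angle between the z axis of probe and the z axis of bar_large_stamp, either way round below 0.15 rad and linear speed of probe below 0.02 m/s and contact force between probe and board below 0.1 N and contact force between probe and meter below 0.1 N and height (world z) of probe above 0.04 m); the arm keeps its last pose, push and grip.
It fails at once if the probe is pressed hard (over 10 N) on the bar (contact force between probe and bar_large above 10 N).
It fails at once if the probe moves fast (over 80 mm/s) while touching the bar (contact force between probe and bar_large above 0.3 N and linear speed of probe above 0.08 m/s).
It fails at once if the tip is off the face (2 to 12 mm over it) between the two ends of the sweep (x of probe_tip in the frame of bar_large_stamp between -0.06 and -0.014 m and y of probe_tip in the frame of bar_large_stamp between -0.02 and 0.02 m and z of probe_tip in the frame of bar_large_stamp between 0.002 and 0.012 m).
It fails at once if the probe or the robot touches another bar, or the robot itself touches the large one (contact force between any of probe, the arm, the fingers and bar_medium above 0.5 N or contact force between any of probe, the arm, the fingers and bar_small above 0.5 N or contact force between any of the arm, the fingers and bar_large above 0.5 N).
It fails at once if something else on the desk is moved by more than 15 mm (distance of any of phone, calipers, loupe, scale, photo_ruler, padlock, coin_capsules, glasses_case from where it was at the start of the episode above 0.015 m).
It also fails if it takes over 45 s, if anything falls off the work surface, if the arm or the gripper's body presses on something with over 40 N, if the wrist force passes 120 N, or if a joint passes its speed limit or range.

ROBOT

A 6-joint arm with a two-finger parallel gripper is mounted at the origin on the work surface. World frame = base frame: x ahead of the robot, y to its left, z up, the work surface at z = 0. Lengths are in mm, angles in degrees, forces in N, time in s.
With the tool pointing down it reaches from about 300 to 850 mm from the base axis. Payload 4.2 kg.
Tool frame: the origin (TCP) lies between the finger pads; the fingertips stand 22 mm ahead of it and the grasp point (between the pads) lies 3 mm ahead of it; z points along the fingers, y is the direction in which the jaws open and shut (so a half turn about z gives the same grasp; the last joint's range is limited). The gripper opens to 91 mm and grips with 3 to 60 N. Pads are 32 mm wide; open, the fingers measure 118 mm over their backs; the gripper's body (76 mm by 178 mm) begins 60 mm behind the grasp point.
Start: joints at [71.276, 18.312, 89.639, -0, 72.044, -1.146], TCP at [173.657, 548.164, 235.976] pointing down, gripper open.
Joint ranges: [-177.97, 177.97], [-48.28, 115.42], [12.27, 149.76], [-77.06, 257.06], [2.81, 150.46], [-146.56, 146.56]. Speed limits (degrees/s): [147.25, 147.25, 180, 180, 180, 180].

INTERFACE

Orientations are given as [roll, pitch, yaw] about the fixed x, y, z axes, in that order (R = Rz(yaw) Ry(pitch) Rx(roll)).
In Python, from workcell import telemetry, cams, env gives the robot as it stands.
- The arm moves only by the shell command python3 -m inch 'ROWS' [FORCE]. ROWS is JSON, a list of rows, each an object of numbers: "x", "y", "z": the shift along the tool's x, y, z in cm; "yaw": the turn about the tool's z in units of 5 degrees (1.0 is 5 degrees); "gripper": the gripper's target within -1 to 1 (fully open at 1, half-way at 0, shut at -1). A call has 1 to 12 rows; each row shifts and turns the commanded pose from where the row before left it, along the tool's axes as they then stand; what a row does not reach is not made up. A row lasts 1/12 s, in which the tool goes at most 41.7 mm and 7.16 degrees, less where a joint would pass 70% of its speed; a pose out of reach is approached as far as the arm can. A call is refused whole if a number of a shift passes 4.17 or a number of a turn 1, either way. A call with a gripper value outside its range is refused whole. The fingers move at their own pace and stop on an object; FORCE is the grip in N (left out, the last holds). Time passes only in rows, so rows that do not move let the fingers close. It gives the time, the measured TCP pose, the force and the opening at its end, in the units of the state.
- telemetry.state(): the state, without advancing time (a new reading comes with each control period).
- cams.grab_frame(name): name is "scene" or "top" or "wrist"; returns a dict with "pixels" (420x560x3 uint8, red, green, blue), "mtx" (3x3 intrinsics, pixels), "rvec" (rotation vector, rad) and "tvec" (3), from world to camera coordinates, as OpenCV has them. Camera axes: x right, y down, z forward; pixel columns grow to the right and rows downward; lengths in mm; the calibration is good to about 2 mm. A picture is of the moment at which its call begins. There is no depth.
- env.job_done(): hands the job in, once; it reports no verdict.
The state is a dict: "time_s": time; "qpos": joint angles; "qvel": joint speeds; "effort": joint torques, N m; "ee_pos": TCP position; "ee_rot": TCP orientation; "force": force on the tool from outside, world axes, zero at the start; "torque": the same for the moment, N m; "gripper_width": finger opening in mm.
Only numpy, scipy, OpenCV 4.12 (cv2) and the standard library are available. Lean on these libraries where they do the work, as an engineer would, in place of code of your own. Each camera call takes 0.05 s, during which the arm holds its last target. There are 200 camera calls.

## Working session

There is one attempt and no reset: what is moved stays moved. The work goes in short steps, Python scripts to look and compute and a shell command to move; the robot and the scene stay as the last step left them, time stands still between calls to the robot, and variables do not carry over. Pictures are saved under pics/ and viewed, about 8 in all and at most 12, crops included, and the job is handed in when it is done.

```bash
mkdir -p pics; ls
python3 - <<'E'
from workcell import telemetry, cams
import cv2, pickle
print(telemetry.state())
d={}
for n in ("scene","top","wrist"):
    f=cams.grab_frame(n); d[n]=f
    cv2.imwrite(f"pics/{n}0.png",f["pixels"][:,:,::-1])
pickle.dump(d,open("f0.pkl","wb"))
E
```

```text
pics
{'time_s': 0.0, 'qpos': array([ 7.12762194e+01,  1.83498674e+01,  8.97056640e+01, -9.37703205e-04,
        7.20409417e+01, -1.14491040e+00]), 'qvel': array([ 0.11306102, -0.02087261, -0.02365996, -0.06330639,  0.08674489,
        0.18404672]), 'effort': array([ 1.16214629e-03, -4.12462056e+01, -2.31983739e+01,  7.27124722e-02,
        4.60103306e-02, -1.41162245e-04]), 'ee_pos': array([173.51088877, 547.7257563 , 235.14303123]), 'ee_rot': array([-1.79903528e+02, -1.03628994e-03,  1.62421419e+02]), 'force': array([-0.26991031,  0.51859675, -0.17333292]), 'torque': array([ 0.02090309, -0.01481365,  0.03003153]), 'gripper_width': 91.14618217167555}
```

View pics/scene0.png

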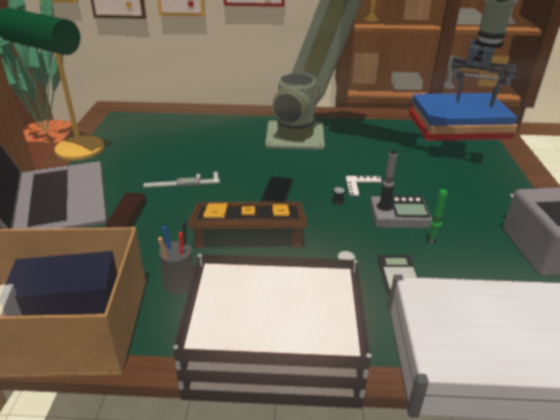

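View pics/top0.png

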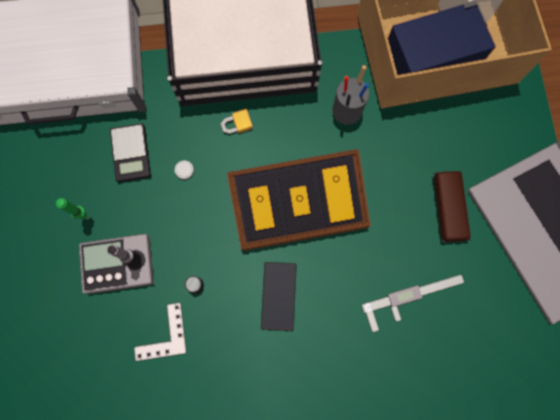

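The scene view shows the board at (248,215), the probe in the meter's socket at (389,180) and the green look-alike at (440,205). The top view shows the large bar at (338,193), the medium at (261,208) and the small at (300,200). It also has the probe at about (135,260) with its top near (118,252), and the green pen at (68,207).

```bash
cat > h.py <<'E'
import numpy as np, cv2, pickle
def cam(f):
    R=cv2.Rodrigues(np.array(f["rvec"],float))[0]; t=np.array(f["tvec"],float).ravel(); return np.array(f["mtx"],float),R,t
def proj(f,P):
    K,R,t=cam(f); return cv2.projectPoints(np.atleast_2d(np.array(P,float)),cv2.Rodrigues(R)[0],t,K,None)[0].reshape(-1,2)
def ray(f,uv):
    K,R,t=cam(f); d=R.T@np.linalg.inv(K)@np.array([uv[0],uv[1],1.]); return -R.T@t,d/np.linalg.norm(d)
def onz(f,uv,z):
    c,d=ray(f,uv); return c+d*(z-c[2])/d[2]
def tri(obs):
    A=0;b=0
    for f,uv in obs:
        c,d=ray(f,uv); M=np.eye(3)-np.outer(d,d); A=A+M; b=b+M@c
    return np.linalg.solve(A,b)
def gold(f):
    hsv=cv2.cvtColor(f["pixels"],cv2.COLOR_RGB2HSV); return cv2.inRange(hsv,(15,140,120),(35,255,255))
E
python3 - <<'E'
from h import *
d=pickle.load(open("f0.pkl","rb"))
for n in d: c,_=ray(d[n],(280,210)); print(n,c.round(),d[n]["mtx"][0,0].round())
for n in ("top","scene"):
    m=gold(d[n]); m=cv2.morphologyEx(m,cv2.MORPH_CLOSE,np.ones((5,5)))
    for c in cv2.findContours(m,0,2)[0]:
        if cv2.contourArea(c)>40: r=cv2.minAreaRect(c); print(n,cv2.contourArea(c),np.round(cv2.boxPoints(r),1).tolist(), onz(d[n],r[0],65).round())
f=d["top"]
print("base",proj(f,[0,0,0]),"tcp",proj(f,[173,548,236]))
for n,uv in (("scene",(391,153)),("top",(115,250))): print(onz(d[n],uv,205).round())
print(tri([(d["scene"],(391,153)),(d["top"],(115,250))]))
a=cv2.resize(d["top"]["pixels"][190:310,40:220],None,fx=4,fy=4,interpolation=2)[:, :, ::-1]
b=cv2.resize(d["scene"]["pixels"][140:260,350:470],None,fx=4,fy=4,interpolation=2)[:, :, ::-1]
cv2.imwrite("pics/c1.png",np.hstack([a[:480,:440],b[:,:360]]))
E
```

```text
scene [1654.   -5.  808.] 498.0
top [ 327.  -39. 1197.] 535.0
wrist [ 97. 573. 384.] 335.0
top 450.0 [[288.79998779296875, 187.6999969482422], [305.6000061035156, 184.89999389648438], [310.3999938964844, 213.3000030517578], [293.5, 216.10000610351562]] [ 578. -116.   65.]
top 801.0 [[247.3000030517578, 188.1999969482422], [267.1000061035156, 184.60000610351562], [274.8999938964844, 226.6999969482422], [255.10000610351562, 230.39999389648438]] [572. -31.  65.]
top 1308.0 [[321.1000061035156, 168.60000610351562], [346.20001220703125, 164.5], [355.20001220703125, 218.3000030517578], [330.1000061035156, 222.5]] [ 585. -201.   65.]
top 272.5 [[231.10000610351562, 112.69999694824219], [246.39999389648438, 108.0], [252.3000030517578, 127.19999694824219], [237.0, 131.89999389648438]] [777.  -9.  65.]
top 230.5 [[494.8999938964844, 7.599999904632568], [540.7000122070312, -1.5], [551.0, 50.0], [505.20001220703125, 59.20000076293945]] [ 928. -682.   65.]
scene 101.5 [[241.0, 206.0], [254.0, 206.0], [254.0, 214.0], [241.0, 214.0]] [ 581. -119.   65.]
scene 172.0 [[272.0, 204.0], [289.0, 204.0], [289.0, 215.0], [272.0, 215.0]] [574. -32.  65.]
scene 287.0 [[203.0, 202.0], [227.0, 202.0], [227.0, 217.0], [203.0, 217.0]] [ 584. -204.   65.]
scene 904.0 [[16.700000762939453, 74.69999694824219], [57.79999923706055, 54.599998474121094], [103.80000305175781, 148.8000030517578], [62.70000076293945, 168.8000030517578]] [  -7. -859.   65.]
base [[276.0666314  485.62263563]] tcp [[-60.58378401 454.91779701]]
[504. 247. 205.]
[491. 248. 205.]
[492.26895534 249.46019848 199.10574699]
```

View pics/c1.png

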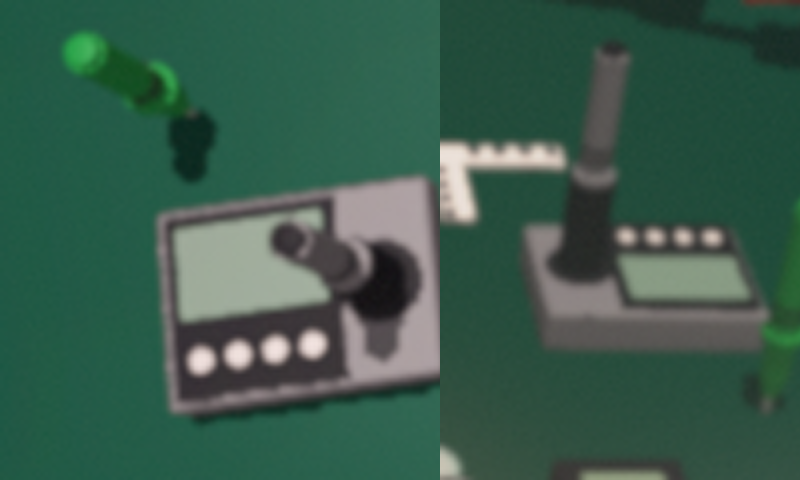

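View pics/wrist0.png

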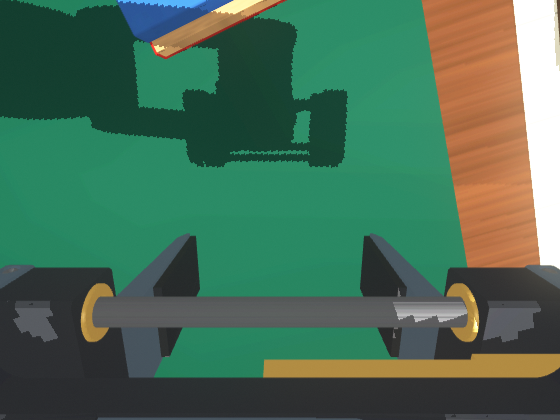

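The crop shows the grey probe in the meter's socket: cap at top (112,249.5) and scene (393,152), collar at top (128,257.5) and scene (389,183). The look-alikes are the green pen at top (68,207)/scene (440,205) and the pencils at top (350,90). I choose the grey probe in the meter. The wrist view only shows felt and books so far.

Run:
```python
from h import *
d=pickle.load(open("f0.pkl","rb")); T,S=d["top"],d["scene"]
p=tri([(S,(393,152)),(T,(112,249.5))]);q=tri([(S,(389,183)),(T,(128,257.5))])
print("cap",p,onz(T,(112,249.5),205),onz(S,(393,152),205),"collar",q,onz(T,(128,257.5),111))
# bars: corners in top on the sloping face
box={'L':[[321.1,168.6],[346.2,164.5],[355.2,218.3],[330.1,222.5]],'S':[[288.8,187.7],[305.6,184.9],[310.4,213.3],[293.5,216.1]],'M':[[247.3,188.2],[267.1,184.6],[274.9,226.7],[255.1,230.4]]}
dims={'L':(58,26,13),'M':(45,20,12),'S':(30,17,11)}
from scipy.optimize import least_squares
for k,b in box.items():
    b=np.array(b); a,w,h=dims[k]
    # order: far-left, far-right, near-right, near-left (left = +y)
    O=np.array([[a,w,0],[a,-w,0],[-a,-w,0],[-a,w,0]],float)
    def pts(v):
        y=v[3];Rz=np.array([[np.cos(y),-np.sin(y),0],[np.sin(y),np.cos(y),0],[0,0,1]]);s=np.radians(-20)
        Ry=np.array([[np.cos(s),0,np.sin(s)],[0,1,0],[-np.sin(s),0,np.cos(s)]]);return O@(Rz@Ry).T+v[:3]
    r=least_squares(lambda v:np.r_[(proj(T,pts(v))-b).ravel(),(v[2]-68)/5],[580,-100,66,0.])
    print(k,r.x[:3].round(1),np.degrees(r.x[3]).round(2),abs(r.fun).max().round(2))
    P=pts(r.x);print("  far",P[:2].mean(0).round(),"near",P[2:].mean(0).round(), proj(S,P).round(0).tolist())
```

```text
cap [493.23690582 253.9634399  202.69632751] [492.86210898 253.38293279 205.        ] [497.7024887  252.87656534 205.        ] collar [489.64036952 254.16057316 105.82281867] [488.54905774 249.36960894 111.        ]
L [ 583.  -200.2   70.6] 4.34 1.15
  far [ 637. -196.   90.] near [ 529. -204.   51.] [[225.0, 213.0], [204.0, 213.0], [209.0, 202.0], [228.0, 202.0]]
S [ 577.3 -115.3   69.3] 3.79 0.92
  far [ 605. -113.   80.] near [ 549. -117.   59.] [[255.0, 211.0], [242.0, 211.0], [243.0, 205.0], [256.0, 205.0]]
M [570.9 -31.   70. ] 4.42 0.98
  far [613. -28.  85.] near [529. -34.  55.] [[290.0, 212.0], [274.0, 212.0], [273.0, 203.0], [288.0, 203.0]]
```

```bash
python3 -m inch '[{"yaw":-1,"z":-1},{"yaw":-1,"z":-1},{"yaw":-1,"z":-1},{"yaw":-1,"z":-1},{"yaw":-0.36}]' && python3 -m inch '[{"x":-2.47,"y":-2.65},{"x":-2.47,"y":-2.65},{"x":-2.47,"y":-2.65},{"x":-2.47,"y":-2.65},{"x":-2.47,"y":-2.65},{"x":-2.47,"y":-2.65},{"x":-2.47,"y":-2.65},{"x":-2.47,"y":-2.65},{"x":-2.47,"y":-2.65},{"x":-2.47,"y":-2.65},{"x":-2.47,"y":-2.65},{"x":-2.47,"y":-2.65}]' && python3 -m inch '[{},{},{}]'
python3 - <<'E'
from workcell import telemetry, cams
from h import *
d={}
for n in ("wrist","top","scene"): d[n]=cams.grab_frame(n)
pickle.dump(d,open("f1.pkl","wb")); cv2.imwrite("pics/w1.png",d["wrist"]["pixels"][:,:,::-1])
print(ray(d["wrist"],(280,210)))
print(proj(d["wrist"],[[492,253,205],[492,253,111]]))
s=telemetry.state();print(s["ee_pos"],s["ee_rot"],s["force"])
E
```

```text
(array([ 96.83853082, 572.58248881, 384.20580676]), array([ 0.27037886, -0.08595559, -0.95890923]))
[[ 78.52242998 649.4376221 ]
 [124.21018623 527.30853564]]
[173.59944408 548.03501873 235.67840744] [-1.79969560e+02 -3.44117880e-04  1.62423862e+02] [-0.49959634 -0.33381325 -0.08023126]invalid input
```

View pics/w1.png

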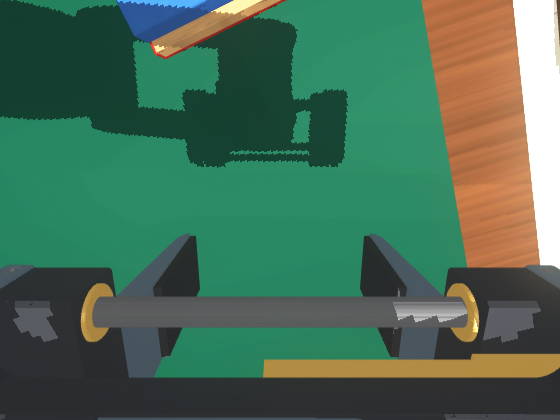

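The move was refused ("invalid input") and the picture is unchanged. I'll try rows with all the keys.

```bash
python3 -m inch '[{"x":0,"y":0,"z":-1,"yaw":-1,"gripper":1},{"x":0,"y":0,"z":-1,"yaw":-1,"gripper":1},{"x":0,"y":0,"z":-1,"yaw":-1,"gripper":1},{"x":0,"y":0,"z":-1,"yaw":-1,"gripper":1},{"x":0,"y":0,"z":0,"yaw":-0.36,"gripper":1}]'
```

```text
time_s: 0.72
ee_pos: [174.0, 549.0, 278.1]
ee_rot: [179.8, 0.1, -175.6]
force: [0.6, -0.6, -0.0]
gripper_width: 91.3
```

```bash
python3 -m inch '[{"x":-2.47,"y":-2.65,"z":0,"yaw":0,"gripper":1},{"x":-2.47,"y":-2.65,"z":0,"yaw":0,"gripper":1},{"x":-2.47,"y":-2.65,"z":0,"yaw":0,"gripper":1},{"x":-2.47,"y":-2.65,"z":0,"yaw":0,"gripper":1},{"x":-2.47,"y":-2.65,"z":0,"yaw":0,"gripper":1},{"x":-2.47,"y":-2.65,"z":0,"yaw":0,"gripper":1},{"x":-2.47,"y":-2.65,"z":0,"yaw":0,"gripper":1},{"x":-2.47,"y":-2.65,"z":0,"yaw":0,"gripper":1},{"x":-2.47,"y":-2.65,"z":0,"yaw":0,"gripper":1},{"x":-2.47,"y":-2.65,"z":0,"yaw":0,"gripper":1},{"x":-2.47,"y":-2.65,"z":0,"yaw":0,"gripper":1},{"x":-2.47,"y":-2.65,"z":0,"yaw":0,"gripper":1}]' && python3 -m inch '[{"x":0,"y":0,"z":0,"yaw":0,"gripper":1},{"x":0,"y":0,"z":0,"yaw":0,"gripper":1}]'
python3 - <<'E'
from workcell import telemetry, cams
from h import *
d={}
for n in ("wrist","top","scene"): d[n]=cams.grab_frame(n)
pickle.dump(d,open("f1.pkl","wb")); cv2.imwrite("pics/w2.png",d["wrist"]["pixels"][:,:,::-1])
print(proj(d["wrist"],[[492,253,205],[492,253,111]]))
s=telemetry.state();print(s["ee_pos"],s["ee_rot"],s["qpos"])
E
```

```text
time_s: 1.72
ee_pos: [493.7, 251.4, 276.0]
ee_rot: [180.0, 0.0, -175.8]
force: [0.5, 0.9, -0.1]
gripper_width: 91.4
time_s: 1.88
ee_pos: [493.6, 251.6, 275.6]
ee_rot: [180.0, -0.0, -176.0]
force: [-0.5, 0.3, 0.3]
gripper_width: 91.2
[[281.82338194 229.51800548]
 [281.15399236 196.49121282]]
[491.89814866 253.46383148 275.90683821] [ 1.79977597e+02 -3.25228334e-02 -1.75731162e+02] [ 2.60515624e+01  1.50694728e+01  8.84777868e+01  3.38096846e-02
  7.64746298e+01 -6.82251830e+01]
```

View pics/w2.png

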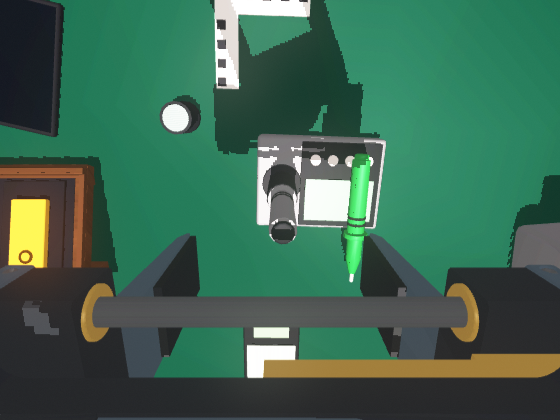

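The wrist view shows the grey probe's cap at (284,231), predicted (282,229.5), so the position holds. The green pen spans (360,158) to (351,278), which looks odd for something standing, so I'll triangulate it before descending.

Run:
```python
from h import *
d=pickle.load(open("f1.pkl","rb"));
m={}
for n in d:
    hsv=cv2.cvtColor(d[n]["pixels"],cv2.COLOR_RGB2HSV); k=cv2.inRange(hsv,(50,190,110),(70,255,255))
    N,l,s,c=cv2.connectedComponentsWithStats(k); i=1+np.argmax(s[1:,4]); print(n,s[i],c[i]); 
    ys,xs=np.where(l==i); m[n]=[(xs[ys==ys.min()].mean(),ys.min()),(xs[ys==ys.max()].mean(),ys.max())]
print(m)
for a in range(2):
    P=tri([(d["scene"],m["scene"][a]),(d["top"],m["top"][a])]); print(P,proj(d["wrist"],P))
    print("wrist on z", [onz(d["wrist"],m["wrist"][a],z).round() for z in (10,150)])
```

```text
Traceback (most recent call last):
ValueError: attempt to get argmax of an empty sequence
```

Run:
```python
from h import *
d1=pickle.load(open("f1.pkl","rb"));d0=pickle.load(open("f0.pkl","rb"))
m={}; F={"top":d0["top"],"scene":d0["scene"],"wrist":d1["wrist"]}
for n in F:
    hsv=cv2.cvtColor(F[n]["pixels"],cv2.COLOR_RGB2HSV); k=cv2.inRange(hsv,(54,195,115 if n!="wrist" else 170),(68,255,255))
    if n=="top": k[:,200:]=0; k[:150]=0
    N,l,s,c=cv2.connectedComponentsWithStats(k); print(n,s[1:][s[1:,4]>15].tolist())
for t,s in (((61,203),(442,190)),((84,217),(432,240))):
    P=tri([(F["scene"],s),(F["top"],t)]); print(P,proj(F["wrist"],P),proj(F["top"],P),proj(F["scene"],P))
for p in ((360,158),(351,278)): print([onz(F["wrist"],p,z).round() for z in (10,50,100,150,200)])
```

```text
top []
scene []
wrist []
[604.49482309 362.63592164 160.88817884] [[391.28645653 335.52170986]] [[ 61.19380045 203.01232453]] [[442.15050458 189.96417054]]
[606.59330544 368.47222783   8.43944395] [[359.44384046 265.19355093]] [[ 85.15071982 217.0369274 ]] [[432.96584416 239.82162711]]
[array([462., 349.,  10.]), array([457., 339.,  50.]), array([451., 327., 100.]), array([445., 314., 150.]), array([440., 302., 200.])]
[array([626., 359.,  10.]), array([605., 348.,  50.]), array([580., 335., 100.]), array([554., 321., 150.]), array([528., 307., 200.])]
```

```bash
python3 - <<'E'
from h import *
d=pickle.load(open("f1.pkl","rb")); print(onz(d["wrist"],(283.5,232),205),tri([(d["wrist"],(283.5,232)),(d["scene"],(393,152)),(pickle.load(open("f0.pkl","rb"))["top"],(112,249.5))]))
E
python3 -m inch '[{"x":0,"y":0,"z":2.2,"yaw":0,"gripper":1},{"x":0,"y":0,"z":2.2,"yaw":0,"gripper":1},{"x":0,"y":0,"z":2.2,"yaw":0,"gripper":1},{"x":0,"y":0,"z":2.2,"yaw":0,"gripper":1},{"x":0,"y":0,"z":2.2,"yaw":0,"gripper":1},{"x":0,"y":0,"z":0,"yaw":0,"gripper":1},{"x":0,"y":0,"z":0,"yaw":0,"gripper":1}]'
python3 - <<'E'
from workcell import cams
from h import *
f=cams.grab_frame("wrist"); cv2.imwrite("pics/w3.png",f["pixels"][:,:,::-1])
E
```

```text
[493.75096015 254.29569974 205.        ] [493.78695891 254.03138289 203.07292607]
time_s: 2.62
ee_pos: [491.5, 253.6, 165.6]
ee_rot: [-180.0, -0.1, -175.7]
force: [1.4, 0.3, 0.1]
gripper_width: 91.1
```

View pics/w3.png

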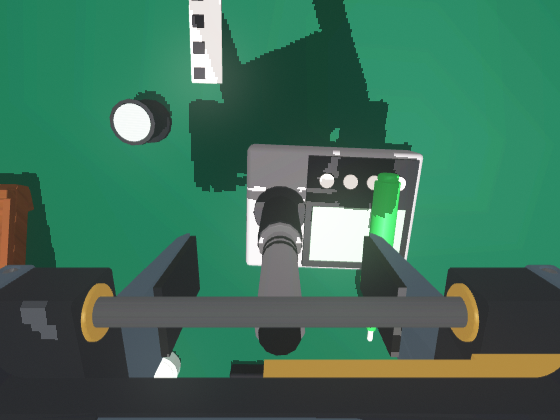

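The probe (280,290) stands between the open fingers. The green pen toppled on its own and is clear of the hand. Closing, then lifting 43 mm so the nose is about 5 mm inside the bore. The rim can then serve as a stop for tilting the probe 20° in the grip, since the tool itself cannot tilt.

```bash
python3 -m inch '[{"x":-0.2,"y":0,"z":0,"yaw":0,"gripper":1},{"x":0,"y":0,"z":0,"yaw":0,"gripper":-1},{"x":0,"y":0,"z":0,"yaw":0,"gripper":-1},{"x":0,"y":0,"z":0,"yaw":0,"gripper":-1},{"x":0,"y":0,"z":0,"yaw":0,"gripper":-1},{"x":0,"y":0,"z":0,"yaw":0,"gripper":-1},{"x":0,"y":0,"z":0,"yaw":0,"gripper":-1},{"x":0,"y":0,"z":0,"yaw":0,"gripper":-1},{"x":0,"y":0,"z":0,"yaw":0,"gripper":-1},{"x":0,"y":0,"z":0,"yaw":0,"gripper":-1}]' 15
```

```text
time_s: 3.5
ee_pos: [494.6, 253.0, 165.9]
ee_rot: [180.0, -0.0, -175.8]
force: [-0.2, -1.1, -0.6]
gripper_width: 34.0
```

```bash
python3 -m inch '[{"x":0,"y":0,"z":0,"yaw":0,"gripper":-1},{"x":0,"y":0,"z":0,"yaw":0,"gripper":-1},{"x":0,"y":0,"z":0,"yaw":0,"gripper":-1},{"x":0,"y":0,"z":0,"yaw":0,"gripper":-1}]'
```

```text
time_s: 3.83
ee_pos: [494.6, 253.0, 165.8]
ee_rot: [180.0, -0.0, -175.8]
force: [-0.0, -0.2, -0.6]
gripper_width: 20.6
```

```bash
python3 -m inch '[{"x":0,"y":0,"z":-0.54,"yaw":0,"gripper":-1},{"x":0,"y":0,"z":-0.54,"yaw":0,"gripper":-1},{"x":0,"y":0,"z":-0.54,"yaw":0,"gripper":-1},{"x":0,"y":0,"z":-0.54,"yaw":0,"gripper":-1},{"x":0,"y":0,"z":-0.54,"yaw":0,"gripper":-1},{"x":0,"y":0,"z":-0.54,"yaw":0,"gripper":-1},{"x":0,"y":0,"z":-0.54,"yaw":0,"gripper":-1},{"x":0,"y":0,"z":-0.54,"yaw":0,"gripper":-1},{"x":0,"y":0,"z":0,"yaw":0,"gripper":-1}]' && python3 -m inch '[{"x":0.35,"y":0,"z":0,"yaw":0,"gripper":-1},{"x":0.35,"y":0,"z":0,"yaw":0,"gripper":-1},{"x":0.35,"y":0,"z":0,"yaw":0,"gripper":-1},{"x":0.35,"y":0,"z":0,"yaw":0,"gripper":-1},{"x":0.35,"y":0,"z":0,"yaw":0,"gripper":-1},{"x":0.35,"y":0,"z":0,"yaw":0,"gripper":-1}]' 10
```

```text
time_s: 4.58
ee_pos: [495.3, 253.3, 210.6]
ee_rot: [179.9, 0.1, -175.8]
force: [0.8, 0.6, -1.5]
gripper_width: 21.0
time_s: 5.08
ee_pos: [473.5, 251.4, 209.1]
ee_rot: [180.0, 0.0, -175.8]
force: [1.6, -0.1, -0.8]
gripper_width: 20.5
```

```bash
python3 -m inch '[{"x":0.35,"y":0,"z":0,"yaw":0,"gripper":-1},{"x":0.35,"y":0,"z":0,"yaw":0,"gripper":-1},{"x":0.35,"y":0,"z":0,"yaw":0,"gripper":-1},{"x":0.35,"y":0,"z":0,"yaw":0,"gripper":-1},{"x":0.3,"y":0,"z":0,"yaw":0,"gripper":-1},{"x":0,"y":0,"z":0,"yaw":0,"gripper":-1}]'
python3 - <<'E'
from workcell import cams
from h import *
d={n:cams.grab_frame(n) for n in ("scene","top","wrist")}
pickle.dump(d,open("f2.pkl","wb"))
# top/scene crops around the probe
P=[456,251,200]
o=[]
for n in ("scene","top"):
    u,v=proj(d[n],P)[0].round().astype(int); print(n,u,v)
    c=d[n]["pixels"][v-40:v+60,u-50:u+50]; o.append(cv2.resize(c,(400,400),interpolation=2))
cv2.imwrite("pics/t1.png",np.hstack(o)[:,:,::-1]); cv2.imwrite("pics/w4.png",d["wrist"]["pixels"][:,:,::-1])
E
```

```text
time_s: 5.58
ee_pos: [456.1, 250.1, 209.3]
ee_rot: [180.0, -0.0, -175.8]
force: [0.5, -0.1, -0.4]
gripper_width: 20.6
scene 390 146
top 115 269
```

View pics/w4.png

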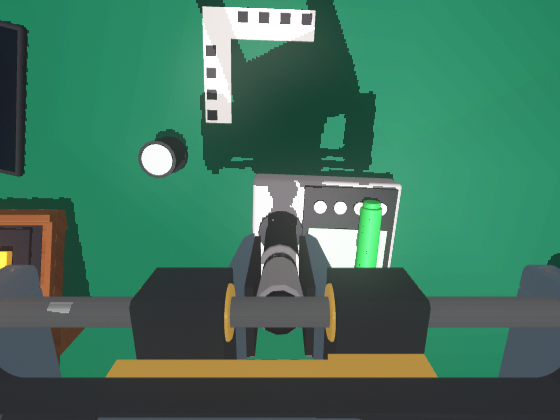

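Run:
```python
from h import *
d=pickle.load(open("f2.pkl","rb")); w=d["wrist"]
G=np.array([456.1,250.1,206.3]); ex=np.array([-.9973,-.073,0]); 
for th in (0,5,10,15,20,25):
    a=np.radians(th); u=np.cos(a)*np.array([0,0,1])+np.sin(a)*ex; s=lambda k:G+u*(k-118)
    n=np.cos(a)*ex-np.sin(a)*np.array([0,0,1])
    print(th,"cap",proj(w,s(160)).round(0),"collar axis",proj(w,s(66)).round(0),"collar front",proj(w,s(63)+n*14.5).round(0),"pin tip",proj(w,s(0)).round(0))
print("rim",proj(w,[[494-15.5,254,105],[494+15.5,254,105],[494,254-15.5,105],[494,254+15.5,105]]).round(0).tolist())
c=w["pixels"][190:350,200:360]; a=cv2.resize(c,(600,600),interpolation=cv2.INTER_CUBIC)
cv2.imwrite("pics/t2.png",np.clip(a.astype(float)*1.6,0,255).astype(np.uint8)[:,:,::-1])
```

```text
0 cap [[280. 330.]] collar axis [[280. 240.]] collar front [[280. 217.]] pin tip [[280. 211.]]
5 cap [[280. 321.]] collar axis [[280. 246.]] collar front [[280. 224.]] pin tip [[280. 222.]]
10 cap [[280. 312.]] collar axis [[280. 253.]] collar front [[280. 230.]] pin tip [[280. 234.]]
15 cap [[280. 303.]] collar axis [[280. 260.]] collar front [[280. 237.]] pin tip [[280. 246.]]
20 cap [[280. 293.]] collar axis [[280. 267.]] collar front [[280. 244.]] pin tip [[280. 258.]]
25 cap [[280. 283.]] collar axis [[280. 274.]] collar front [[280. 251.]] pin tip [[280. 271.]]
rim [[282.0, 243.0], [280.0, 278.0], [262.0, 259.0], [300.0, 262.0]]
```

View pics/t2.png

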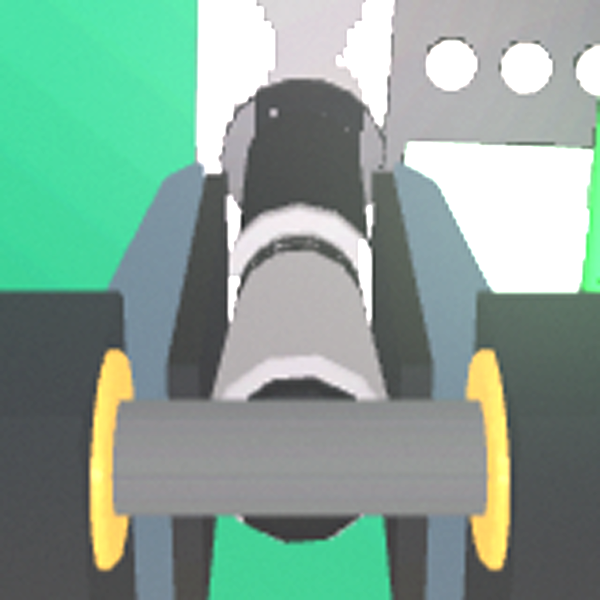

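View pics/t1.png

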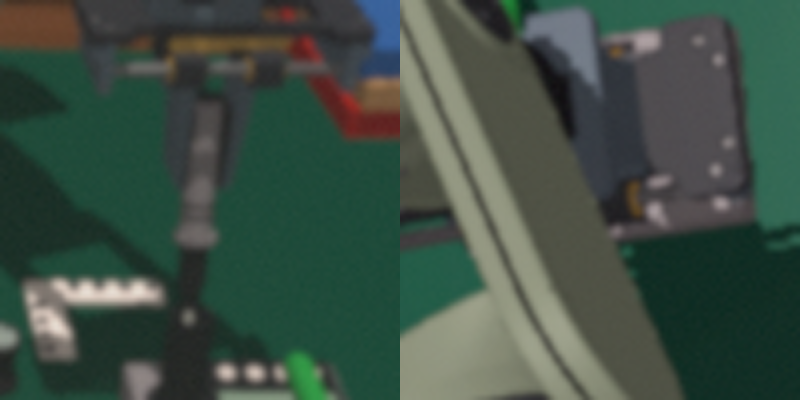

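Run:
```python
from h import *
d=pickle.load(open("f2.pkl","rb")); w=d["wrist"]; S=d["scene"]
ex=np.array([-.9973,-.073,0]); 
for x0 in (0,-4):
  G=np.array([456.1,250.1,206.3])+x0*ex
  for th in (10,13,16,20):
    a=np.radians(th); u=np.cos(a)*np.array([0,0,1])+np.sin(a)*ex; n=np.cos(a)*ex-np.sin(a)*np.array([0,0,1])
    p=lambda k,r:proj(w,G+u*(k-118)+n*r)[0,1].round(1)
    print(x0,th,"A60/66",p(60,14.5),p(66,14.5),"B148/154",p(148,10.5),p(154,10.5),"C154/160",p(154,-10.5),p(160,-9.5),"pinshoulder12",p(12,9.5), "scene cap/collar/nose",[proj(S,G+u*(k-118))[0].round(1).tolist() for k in (157,63,25)])
```

```text
0 10 A60/66 229.5 231.1 B148/154 275.6 280.3 C154/160 331.2 336.1 pinshoulder12 225.6 scene cap/collar/nose [[391.2, 129.8], [387.6, 163.8], [386.2, 177.0]]
0 13 A60/66 233.8 235.0 B148/154 271.5 275.2 C154/160 327.3 331.2 pinshoulder12 232.2 scene cap/collar/nose [[391.0, 129.6], [387.9, 164.2], [386.7, 177.6]]
0 16 A60/66 238.2 239.0 B148/154 267.4 270.1 C154/160 323.1 325.9 pinshoulder12 238.9 scene cap/collar/nose [[390.8, 129.4], [388.1, 164.4], [387.1, 178.1]]
0 20 A60/66 244.1 244.4 B148/154 262.1 263.5 C154/160 317.2 318.6 pinshoulder12 247.9 scene cap/collar/nose [[390.5, 129.3], [388.5, 164.7], [387.7, 178.7]]
-4 10 A60/66 235.1 236.8 B148/154 284.3 289.3 C154/160 339.7 345.0 pinshoulder12 230.2 scene cap/collar/nose [[391.5, 130.4], [387.9, 164.6], [386.6, 177.8]]
-4 13 A60/66 239.4 240.7 B148/154 280.2 284.3 C154/160 335.8 340.1 pinshoulder12 236.8 scene cap/collar/nose [[391.3, 130.2], [388.2, 164.9], [387.0, 178.4]]
-4 16 A60/66 243.7 244.7 B148/154 276.1 279.2 C154/160 331.7 335.0 pinshoulder12 243.4 scene cap/collar/nose [[391.1, 130.1], [388.5, 165.2], [387.4, 178.9]]
-4 20 A60/66 249.5 250.0 B148/154 270.8 272.6 C154/160 326.0 327.8 pinshoulder12 252.4 scene cap/collar/nose [[390.8, 130.0], [388.8, 165.4], [388.0, 179.4]]
```

The wrist crops (pictures 8 and 9) put the collar's front edge at row 245 and the cap's back edge at row 334. That fits a tilt of about 16° and about 4 mm of slip along the pads. I'll tilt about 10 mm further, firm the grip, then lift clear.

```bash
python3 -m inch '[{"x":0.34,"y":0,"z":0,"yaw":0,"gripper":-1},{"x":0.33,"y":0,"z":0,"yaw":0,"gripper":-1},{"x":0.33,"y":0,"z":0,"yaw":0,"gripper":-1},{"x":0,"y":0,"z":0,"yaw":0,"gripper":-1}]' 10 && python3 -m inch '[{"x":0,"y":0,"z":0,"yaw":0,"gripper":-1},{"x":0,"y":0,"z":0,"yaw":0,"gripper":-1},{"x":0,"y":0,"z":0,"yaw":0,"gripper":-1},{"x":0,"y":0,"z":-0.7,"yaw":0,"gripper":-1},{"x":0,"y":0,"z":-1,"yaw":0,"gripper":-1},{"x":0,"y":0,"z":-1.3,"yaw":0,"gripper":-1},{"x":0,"y":0,"z":-1.5,"yaw":0,"gripper":-1},{"x":0,"y":0,"z":-1.5,"yaw":0,"gripper":-1},{"x":0,"y":0,"z":-1,"yaw":0,"gripper":-1},{"x":0,"y":0,"z":0,"yaw":0,"gripper":-1},{"x":0,"y":0,"z":0,"yaw":0,"gripper":-1}]' 45
python3 - <<'E'
from workcell import cams
from h import *
d={n:cams.grab_frame(n) for n in ("scene","top","wrist")}
pickle.dump(d,open("f3.pkl","wb"))
w=d["wrist"]["pixels"]; g=w[:,281].astype(int).sum(1)
print([(r,int(g[r])) for r in range(215,350,2)])
a=cv2.resize(w[190:350,200:360],(420,420),interpolation=cv2.INTER_CUBIC)
u,v=proj(d["scene"],[450,250,220])[0].astype(int); b=cv2.resize(d["scene"]["pixels"][v-30:v+75,u-45:u+45],(360,420),interpolation=2); print(u,v)
cv2.imwrite("pics/t3.png",np.clip(np.hstack([a,b]).astype(float)*1.6,0,255).astype(np.uint8)[:,:,::-1])
E
```

```text
time_s: 6.07
ee_pos: [446.1, 249.4, 209.2]
ee_rot: [180.0, -0.0, -175.8]
force: [0.0, 0.5, 0.3]
gripper_width: 20.8
time_s: 6.98
ee_pos: [446.8, 249.4, 279.6]
ee_rot: [180.0, 0.0, -175.8]
force: [-0.4, -0.0, -1.2]
gripper_width: 20.4
[(215, 170), (217, 172), (219, 171), (221, 171), (223, 169), (225, 170), (227, 165), (229, 331), (231, 203), (233, 162), (235, 161), (237, 161), (239, 161), (241, 157), (243, 156), (245, 155), (247, 152), (249, 150), (251, 271), (253, 436), (255, 444), (257, 441), (259, 173), (261, 234), (263, 333), (265, 333), (267, 331), (269, 332), (271, 330), (273, 330), (275, 330), (277, 330), (279, 328), (281, 376), (283, 433), (285, 431), (287, 140), (289, 121), (291, 139), (293, 148), (295, 150), (297, 244), (299, 257), (301, 261), (303, 267), (305, 268), (307, 269), (309, 274), (311, 273), (313, 274), (315, 277), (317, 267), (319, 274), (321, 275), (323, 265), (325, 267), (327, 198), (329, 120), (331, 287), (333, 164), (335, 119), (337, 110), (339, 116), (341, 132), (343, 201), (345, 211), (347, 214), (349, 210)]
390 138
```

View pics/t3.png

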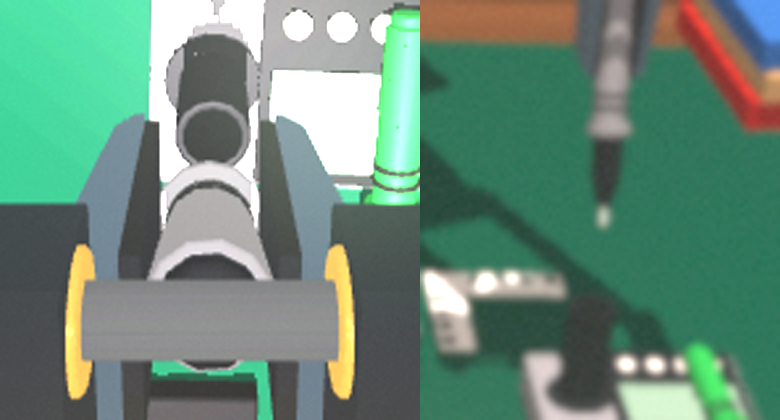

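The probe is now clear of the socket and tilted in the grip. The pin tip is at scene crop (603,228), i.e. pixel (390.75,165), with the collar at about (389.5,140). In the wrist view the collar edge is at row 251 and the cap's back edge at row 330, which gives about 18–20° of tilt. Next I check the tip position against the scene pixel.

Run:
```python
from h import *
d=pickle.load(open("f3.pkl","rb")); w=d["wrist"]; S=d["scene"]
from workcell import telemetry
s=telemetry.state();T=s["ee_pos"]; print(T)
ex=np.array([-.9973,-.073,0]); 
for x0 in (-4,-6,-8):
  G=T+[0,0,-3]+x0*ex
  for th in (17,19,21):
    a=np.radians(th); u=np.cos(a)*np.array([0,0,1])+np.sin(a)*ex; n=np.cos(a)*ex-np.sin(a)*np.array([0,0,1])
    p=lambda k,r:proj(w,G+u*(k-118)+n*r)[0,1].round(1)
    tip=G-118*u
    print(x0,th,"A60/66",p(60,14.5),p(66,14.5),"B154",p(154,10.5),"C160",p(160,-9.5),"tip",tip.round(1),proj(S,tip).round(1),"collar",proj(S,G-55*u).round(1))
print("scene row per mm z", proj(S,[491,252,165])-proj(S,[491,252,155]))
# wrist: bounds of gold later; refine large bar via top-frame corners? check visible gold in wrist
m=gold(w); N,l,st,c=cv2.connectedComponentsWithStats(m); print(st[1:][st[1:,4]>100].tolist())
```

```text
[446.24872833 249.19048815 278.19869   ]
-4 17 A60/66 245.3 246.2 B154 277.6 C160 333.1 tip [484.6 252.  162.4] [[389.6 164. ]] collar [[391.3 140.3]]
-4 19 A60/66 248.2 248.9 B154 274.3 C160 329.6 tip [488.6 252.3 163.6] [[390.  164.3]] collar [[391.5 140.4]]
-4 21 A60/66 251.2 251.6 B154 271.0 C160 325.9 tip [492.4 252.6 165. ] [[390.4 164.5]] collar [[391.7 140.5]]
-6 17 A60/66 248.1 249.0 B154 282.1 C160 337.6 tip [486.6 252.1 162.4] [[389.8 164.3]] collar [[391.5 140.7]]
-6 19 A60/66 251.0 251.7 B154 278.8 C160 334.0 tip [490.5 252.4 163.6] [[390.2 164.7]] collar [[391.7 140.8]]
-6 21 A60/66 253.9 254.3 B154 275.5 C160 330.4 tip [494.4 252.7 165. ] [[390.6 164.9]] collar [[391.9 140.9]]
-8 17 A60/66 250.8 251.8 B154 286.6 C160 342.0 tip [488.6 252.3 162.4] [[389.9 164.7]] collar [[391.7 141. ]]
-8 19 A60/66 253.7 254.4 B154 283.3 C160 338.5 tip [492.5 252.6 163.6] [[390.3 165. ]] collar [[391.8 141.1]]
-8 21 A60/66 256.6 257.1 B154 280.0 C160 334.9 tip [496.4 252.9 165. ] [[390.7 165.3]] collar [[392.  141.2]]
scene row per mm z [[ 0.5308837  -3.30487184]]
[[20, 236, 38, 61, 1625], [225, 284, 11, 58, 363], [324, 284, 11, 58, 358], [84, 354, 352, 24, 6097]]
```

Everything agrees: tilt about 19°, tip about (490.5,252.4,163.6), which is TCP + (44.3, 3.2, −114.6). Now across to above the lower end of the large bar at the same height.

```bash
python3 -m inch '[{"x":0,"y":-1.5,"z":0,"yaw":0,"gripper":-1},{"x":-0.1,"y":-3,"z":0,"yaw":0,"gripper":-1},{"x":-0.1,"y":-3.5,"z":0,"yaw":0,"gripper":-1},{"x":-0.1,"y":-3.5,"z":0,"yaw":0,"gripper":-1},{"x":-0.1,"y":-3.5,"z":0,"yaw":0,"gripper":-1},{"x":-0.1,"y":-3.5,"z":0,"yaw":0,"gripper":-1},{"x":-0.1,"y":-3.5,"z":0,"yaw":0,"gripper":-1},{"x":0,"y":-3.5,"z":0,"yaw":0,"gripper":-1},{"x":0,"y":-3.5,"z":0,"yaw":0,"gripper":-1},{"x":0,"y":-3.5,"z":0,"yaw":0,"gripper":-1},{"x":0,"y":-3.5,"z":0,"yaw":0,"gripper":-1}]' && python3 -m inch '[{"x":0,"y":-3.5,"z":0,"yaw":0,"gripper":-1},{"x":0,"y":-3,"z":0,"yaw":0,"gripper":-1},{"x":0,"y":-2,"z":0,"yaw":0,"gripper":-1},{"x":0,"y":-0.8,"z":0,"yaw":0,"gripper":-1},{"x":0,"y":0,"z":0,"yaw":0,"gripper":-1},{"x":0,"y":0,"z":0,"yaw":0,"gripper":-1},{"x":0,"y":0,"z":0,"yaw":0,"gripper":-1}]'
python3 - <<'E'
from workcell import cams, telemetry
from h import *
d={n:cams.grab_frame(n) for n in ("scene","top","wrist")}
pickle.dump(d,open("f4.pkl","wb"))
w=d["wrist"]; s=telemetry.state(); print(s["ee_pos"],s["ee_rot"],s["force"])
m=gold(w); N,l,st,c=cv2.connectedComponentsWithStats(m); print(st[1:][st[1:,4]>100].tolist())
print(proj(w,[[637,-196,90],[529,-204,51],[615,-198,82]]).round())
cv2.imwrite("pics/w5.png",w["pixels"][:,:,::-1])
E
```

```text
time_s: 8.05
ee_pos: [478.7, -110.8, 278.3]
ee_rot: [180.0, -0.1, -175.8]
force: [1.2, -0.1, -0.3]
gripper_width: 20.6
time_s: 8.63
ee_pos: [485.9, -200.5, 278.9]
ee_rot: [179.9, -0.0, -175.7]
force: [0.3, 0.2, -0.2]
gripper_width: 20.0
[ 486.11563429 -200.64516248  279.23322352] [ 1.79980173e+02  3.69920562e-03 -1.75682095e+02] [-0.02583892 -0.55532627 -0.71471342]
[[396, 230, 37, 67, 1501], [329, 243, 29, 25, 101], [225, 283, 11, 59, 365], [324, 283, 11, 59, 363], [105, 354, 331, 23, 6052]]
[[274. 318.]
 [274. 219.]
 [273. 298.]]
```

The hand hides the large bar in the wrist view, so I'll step 85 mm aside for one clean measurement of its lower end.

```bash
python3 -m inch '[{"x":0,"y":2.5,"z":0,"yaw":0,"gripper":-1},{"x":0,"y":3.5,"z":0,"yaw":0,"gripper":-1},{"x":0,"y":2.5,"z":0,"yaw":0,"gripper":-1},{"x":0,"y":0,"z":0,"yaw":0,"gripper":-1},{"x":0,"y":0,"z":0,"yaw":0,"gripper":-1}]'
python3 - <<'E'
from workcell import cams, telemetry
from h import *
w=cams.grab_frame("wrist"); pickle.dump(w,open("f5.pkl","wb")); d4=pickle.load(open("f4.pkl","rb"))["wrist"]
for f in (d4,w):
    m=gold(f); m[350:]=0
    for c in cv2.findContours(m,0,2)[0]:
        if cv2.contourArea(c)>300: 
            x,y,ww,h=cv2.boundingRect(c); print(x,y,ww,h,cv2.contourArea(c)); 
            r=cv2.approxPolyDP(c,3,True).reshape(-1,2); print(r.tolist())
print("expected L corners", proj(w,[[636.6,-170,90],[640,-222,90],[531,-230,51],[527,-178,51]]).round())
cv2.imwrite("pics/w6.png",w["pixels"][:,:,::-1])
E
```

```text
time_s: 9.2
ee_pos: [479.8, -115.7, 279.5]
ee_rot: [-180.0, 0.0, -175.6]
force: [-0.2, -0.4, -0.2]
gripper_width: 20.6
225 283 11 59 301.0
[[232, 283], [228, 286], [225, 308], [227, 341], [234, 331], [229, 322], [230, 300], [235, 295]]
396 230 37 67 1816.5
[[397, 230], [397, 267], [425, 296], [432, 296], [430, 231]]
324 283 11 59 303.5
[[328, 283], [324, 295], [329, 301], [330, 323], [325, 330], [332, 341], [334, 309]]
225 283 11 59 306.5
[[232, 283], [228, 286], [225, 308], [227, 341], [234, 331], [229, 322], [230, 301], [235, 295]]
326 230 35 38 331.0
[[327, 230], [328, 261], [328, 231], [338, 231], [342, 237], [343, 232], [347, 241], [356, 241], [352, 246], [345, 244], [354, 249], [356, 267], [330, 266], [360, 267], [359, 231]]
178 219 46 50 2135.0
[[180, 219], [178, 266], [222, 267], [223, 219]]
expected L corners [[223. 319.]
 [178. 318.]
 [180. 219.]
 [224. 219.]]
```

View pics/w6.png

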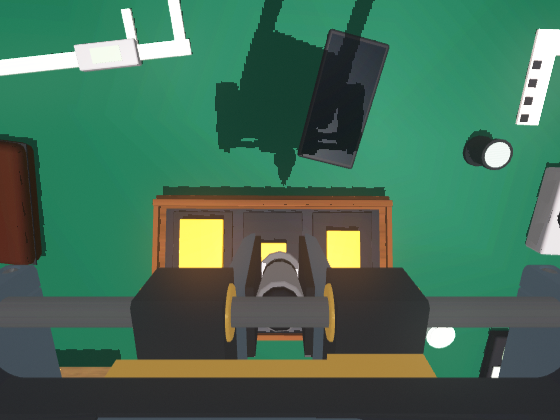

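The wrist view shows the large bar's lower corners at (180,219) and (223,219), predicted (180,219) and (224,219), so the bar pose holds. I triangulate the lower edge for its height and compute the hover.

Run:
```python
from h import *
from workcell import telemetry
d=pickle.load(open("f0.pkl","rb")); w=pickle.load(open("f5.pkl","rb"))
e=tri([(d["top"],(342.65,220.4)),(w,(201.5,218.7))]); print("lower edge mid tri",e, tri([(d["top"],(342.65,220.4)),(w,(201.5,218.7)),(d["scene"],(218,202))]))
for z in (48,51,54): print(onz(d["top"],(342.65,220.4),z).round(1),onz(w,(201.5,218.7),z).round(1))
T=telemetry.state()["ee_pos"]; psi=np.radians(184.3); print(T)
off=np.array([44.3,3.2,-114.6])
yw=np.radians(4.1);u=np.array([np.cos(.349)*np.cos(yw),np.cos(.349)*np.sin(yw),np.sin(.349)]);n=np.array([-np.sin(.349)*np.cos(yw),-np.sin(.349)*np.sin(yw),np.cos(.349)])
low=np.array([529,-204.1,50.5])
for h in (25,):
    tip=low+11*u+h*n; dT=tip-off-T
    print("hover",tip.round(1),"tool cm",np.round([dT[0]*np.cos(psi)+dT[1]*np.sin(psi),dT[0]*np.sin(psi)-dT[1]*np.cos(psi),-dT[2]],1))
for v,k in ((u,"u"),(n,"n")): print(k,np.round([v[0]*np.cos(psi)+v[1]*np.sin(psi),v[0]*np.sin(psi)-v[1]*np.cos(psi),-v[2]],3))
```

```text
lower edge mid tri [ 525.4143796  -203.026223     60.26068087] [ 527.76305746 -204.75977065   51.23934078]
[ 527.5 -205.    48. ] [ 529.7 -205.5   48. ]
[ 526.9 -204.6   51. ] [ 528.7 -204.8   51. ]
[ 526.4 -204.2   54. ] [ 527.7 -204.2   54. ]
[ 479.95953755 -116.59305543  279.45358522]
hover [ 530.8 -204.    77.8] tool cm [  0.3 -90.8  87.1]
u [-0.94  -0.003 -0.342]
n [ 0.342  0.001 -0.94 ]
```

```bash
python3 -m inch '[{"x":0,"y":-2,"z":0,"yaw":0,"gripper":-1},{"x":0,"y":-3,"z":0,"yaw":0,"gripper":-1},{"x":0,"y":-2.5,"z":0,"yaw":0,"gripper":-1},{"x":0,"y":-1.6,"z":0,"yaw":0,"gripper":-1},{"x":0,"y":0,"z":1,"yaw":0,"gripper":-1},{"x":0,"y":0,"z":2,"yaw":0,"gripper":-1},{"x":0,"y":0,"z":2,"yaw":0,"gripper":-1},{"x":0,"y":0,"z":2,"yaw":0,"gripper":-1},{"x":0,"y":0,"z":1.5,"yaw":0,"gripper":-1},{"x":0,"y":0,"z":0,"yaw":0,"gripper":-1},{"x":0,"y":0,"z":0,"yaw":0,"gripper":-1},{"x":0,"y":0,"z":0,"yaw":0,"gripper":-1}]'
cat > avg.py <<'E'
from workcell import cams, telemetry
from h import *
F=[];P=[]
for i in range(8):
    f=cams.grab_frame("scene"); s=telemetry.state(); F.append(s["force"]); P.append(s["ee_pos"])
n=np.array([-.341,-.0245,.940]);u=np.array([.9373,.0672,.342])
F=np.array(F);m=F.mean(0); P=np.mean(P,0); tip=P+[44.3,3.2,-114.6]; low=np.array([528,-204.6,51]); v=np.array([-.0715,.9974,0])
print("t",s["time_s"],"F",m.round(2),"Fn",(m@n).round(2),"+-",(F.std(0).max()/8**.5).round(2),"tip along/side/above",((tip-low)@u).round(1),((tip-low)@v).round(1),((tip-low)@n).round(1),"q",s["gripper_width"].round(1))
pickle.dump(f,open("last.pkl","wb"))
E
python3 avg.py
```

```text
time_s: 10.25
ee_pos: [487.1, -208.0, 194.9]
ee_rot: [-180.0, 0.1, -175.8]
force: [-0.5, 0.8, -1.1]
gripper_width: 20.2Traceback (most recent call last):
  File "avg.py", line 8, in <module>
    print("t",s["time_s"],"F",m.round(2),"Fn",(m@n).round(2),"+-",(F.std(0).max()/8**.5).round(2),"tip along/side/above",((tip-low)@u).round(1),((tip-low)@v).round(1),((tip-low)@n).round(1),"q",s["gripper_width"].round(1))
                                                                                                                                                                                                  ^^^^^^^^^^^^^^^^^^^^^^^^
AttributeError: 'float' object has no attribute 'round'
```

```bash
sed -i 's/s\["gripper_width"\].round(1)/round(s["gripper_width"],1)/' avg.py; python3 avg.py; python3 -m inch '[{"x":-0.068,"y":0,"z":0.188,"yaw":0,"gripper":-1},{"x":-0.068,"y":0,"z":0.188,"yaw":0,"gripper":-1},{"x":-0.068,"y":0,"z":0.188,"yaw":0,"gripper":-1},{"x":-0.068,"y":0,"z":0.188,"yaw":0,"gripper":-1},{"x":-0.068,"y":0,"z":0.188,"yaw":0,"gripper":-1},{"x":-0.068,"y":0,"z":0.188,"yaw":0,"gripper":-1},{"x":-0.068,"y":0,"z":0.188,"yaw":0,"gripper":-1},{"x":-0.068,"y":0,"z":0.188,"yaw":0,"gripper":-1},{"x":-0.068,"y":0,"z":0.188,"yaw":0,"gripper":-1},{"x":0,"y":0,"z":0,"yaw":0,"gripper":-1}]'; python3 avg.py
```

```text
t 11.05 F [-0.02 -0.01 -1.01] Fn -0.94 +- 0.26 tip along/side/above 12.5 -0.3 25.9 q 20.6
time_s: 11.88
ee_pos: [492.6, -207.3, 176.7]
ee_rot: [180.0, -0.0, -175.8]
force: [0.5, -0.0, -0.1]
gripper_width: 20.2
t 12.2833 F [-0.09  0.07 -0.83] Fn -0.75 +- 0.17 tip along/side/above 12.4 -0.2 7.9 q 20.3
```

```bash
python3 -m inch '[{"x":-0.051,"y":0,"z":0.141,"yaw":0,"gripper":-1},{"x":-0.051,"y":0,"z":0.141,"yaw":0,"gripper":-1},{"x":-0.051,"y":0,"z":0.141,"yaw":0,"gripper":-1},{"x":0,"y":0,"z":0,"yaw":0,"gripper":-1}]'; python3 avg.py; python3 -m inch '[{"x":-0.051,"y":0,"z":0.141,"yaw":0,"gripper":-1},{"x":-0.051,"y":0,"z":0.141,"yaw":0,"gripper":-1},{"x":0,"y":0,"z":0,"yaw":0,"gripper":-1}]'; python3 avg.py
```

```text
time_s: 12.62
ee_pos: [494.1, -207.2, 172.6]
ee_rot: [180.0, -0.0, -175.8]
force: [0.0, -0.4, -0.8]
gripper_width: 20.3
t 13.0167 F [ 0.01 -0.13 -0.82] Fn -0.78 +- 0.18 tip along/side/above 12.4 -0.2 3.3 q 20.3
time_s: 13.27
ee_pos: [495.1, -207.1, 169.8]
ee_rot: [180.0, -0.0, -175.8]
force: [-0.6, 0.7, -1.4]
gripper_width: 20.5
t 13.6667 F [ 0.1   0.31 -0.93] Fn -0.92 +- 0.21 tip along/side/above 12.4 -0.2 0.3 q 20.5
```

No contact yet, as expected. Continuing in 2 mm steps.

```bash
python3 -m inch '[{"x":-0.034,"y":0,"z":0.094,"yaw":0,"gripper":-1},{"x":-0.034,"y":0,"z":0.094,"yaw":0,"gripper":-1},{"x":0,"y":0,"z":0,"yaw":0,"gripper":-1}]'; python3 avg.py; python3 -m inch '[{"x":-0.034,"y":0,"z":0.094,"yaw":0,"gripper":-1},{"x":-0.034,"y":0,"z":0.094,"yaw":0,"gripper":-1},{"x":0,"y":0,"z":0,"yaw":0,"gripper":-1}]'; python3 avg.py
```

```text
time_s: 13.92
ee_pos: [495.8, -207.1, 168.1]
ee_rot: [180.0, -0.0, -175.8]
force: [0.1, 0.9, -0.9]
gripper_width: 20.4
t 14.3167 F [ 0.17 -0.04 -0.78] Fn -0.79 +- 0.18 tip along/side/above 12.4 -0.2 -1.7 q 20.7
time_s: 14.57
ee_pos: [496.7, -207.1, 166.4]
ee_rot: [-180.0, 0.0, -175.8]
force: [-0.3, -0.1, -0.0]
gripper_width: 20.2
t 14.9667 F [-0.28 -0.17  0.03] Fn 0.13 +- 0.17 tip along/side/above 12.5 -0.3 -3.6 q 20.4
```

Contact: the normal force rose by about 1 N. Pushing in about 3.5 mm more, to about half-way.

```bash
python3 -m inch '[{"x":-0.034,"y":0,"z":0.094,"yaw":0,"gripper":-1},{"x":-0.034,"y":0,"z":0.094,"yaw":0,"gripper":-1},{"x":-0.034,"y":0,"z":0.094,"yaw":0,"gripper":-1},{"x":-0.017,"y":0,"z":0.047,"yaw":0,"gripper":-1},{"x":0,"y":0,"z":0,"yaw":0,"gripper":-1}]'; python3 avg.py; python3 avg.py
```

```text
time_s: 15.38
ee_pos: [497.8, -207.1, 163.1]
ee_rot: [-180.0, -0.0, -175.8]
force: [-0.4, 0.5, 1.2]
gripper_width: 20.4
t 15.7833 F [-0.62 -0.33  1.72] Fn 1.83 +- 0.16 tip along/side/above 12.4 -0.3 -7.1 q 20.3
t 16.1833 F [-0.3  -0.23  1.58] Fn 1.59 +- 0.18 tip along/side/above 12.4 -0.3 -7.2 q 20.8
```

The push is about 2.55 N (plunger about 4 mm). Starting the sweep: 79.6 mm at 20 mm/s, with a check after each second.

```bash
python3 -m inch '[{"x":-0.157,"y":0,"z":-0.057,"yaw":0,"gripper":-1},{"x":-0.157,"y":0,"z":-0.057,"yaw":0,"gripper":-1},{"x":-0.157,"y":0,"z":-0.057,"yaw":0,"gripper":-1},{"x":-0.157,"y":0,"z":-0.057,"yaw":0,"gripper":-1},{"x":-0.157,"y":0,"z":-0.057,"yaw":0,"gripper":-1},{"x":-0.157,"y":0,"z":-0.057,"yaw":0,"gripper":-1},{"x":-0.157,"y":0,"z":-0.057,"yaw":0,"gripper":-1},{"x":-0.157,"y":0,"z":-0.057,"yaw":0,"gripper":-1},{"x":-0.157,"y":0,"z":-0.057,"yaw":0,"gripper":-1},{"x":-0.157,"y":0,"z":-0.057,"yaw":0,"gripper":-1},{"x":-0.157,"y":0,"z":-0.057,"yaw":0,"gripper":-1},{"x":-0.157,"y":0,"z":-0.057,"yaw":0,"gripper":-1}]'; python3 avg.py
```

```text
time_s: 17.18
ee_pos: [516.7, -205.6, 170.0]
ee_rot: [180.0, 0.0, -175.8]
force: [-1.7, 0.1, 1.0]
gripper_width: 20.5
t 17.5833 F [-1.53 -0.13  0.85] Fn 1.33 +- 0.19 tip along/side/above 32.8 -0.2 -7.2 q 20.5
```

```bash
python3 -m inch '[{"x":-0.158,"y":0,"z":-0.055,"yaw":0,"gripper":-1},{"x":-0.158,"y":0,"z":-0.055,"yaw":0,"gripper":-1},{"x":-0.158,"y":0,"z":-0.055,"yaw":0,"gripper":-1},{"x":-0.158,"y":0,"z":-0.055,"yaw":0,"gripper":-1},{"x":-0.158,"y":0,"z":-0.055,"yaw":0,"gripper":-1},{"x":-0.158,"y":0,"z":-0.055,"yaw":0,"gripper":-1},{"x":-0.158,"y":0,"z":-0.055,"yaw":0,"gripper":-1},{"x":-0.158,"y":0,"z":-0.055,"yaw":0,"gripper":-1},{"x":-0.158,"y":0,"z":-0.055,"yaw":0,"gripper":-1},{"x":-0.158,"y":0,"z":-0.055,"yaw":0,"gripper":-1},{"x":-0.158,"y":0,"z":-0.055,"yaw":0,"gripper":-1},{"x":-0.158,"y":0,"z":-0.055,"yaw":0,"gripper":-1}]'; python3 avg.py
```

```text
time_s: 18.58
ee_pos: [535.6, -204.2, 176.6]
ee_rot: [180.0, 0.0, -175.8]
force: [-2.4, 0.8, 1.1]
gripper_width: 20.1
t 18.9833 F [-2.13 -0.1   1.27] Fn 1.92 +- 0.22 tip along/side/above 52.9 -0.2 -7.4 q 20.2
```

```bash
python3 -m inch '[{"x":-0.157,"y":0,"z":-0.058,"yaw":0,"gripper":-1},{"x":-0.157,"y":0,"z":-0.058,"yaw":0,"gripper":-1},{"x":-0.157,"y":0,"z":-0.058,"yaw":0,"gripper":-1},{"x":-0.157,"y":0,"z":-0.058,"yaw":0,"gripper":-1},{"x":-0.157,"y":0,"z":-0.058,"yaw":0,"gripper":-1},{"x":-0.157,"y":0,"z":-0.058,"yaw":0,"gripper":-1},{"x":-0.157,"y":0,"z":-0.058,"yaw":0,"gripper":-1},{"x":-0.157,"y":0,"z":-0.058,"yaw":0,"gripper":-1},{"x":-0.157,"y":0,"z":-0.058,"yaw":0,"gripper":-1},{"x":-0.157,"y":0,"z":-0.058,"yaw":0,"gripper":-1},{"x":-0.157,"y":0,"z":-0.058,"yaw":0,"gripper":-1},{"x":-0.157,"y":0,"z":-0.058,"yaw":0,"gripper":-1}]'; python3 avg.py
python3 - <<'E'
from workcell import cams
from h import *
w=cams.grab_frame("wrist"); pickle.dump(w,open("f6.pkl","wb"))
a=pickle.load(open("f3.pkl","rb"))["wrist"]["pixels"];b=w["pixels"]
for k in (a,b): print([int(x) for x in k[240:342:1,281].astype(int).sum(1)][:50], [int(x) for x in k[324:346,281].astype(int).sum(1)])
m=gold(w); m[350:]=0
for c in cv2.findContours(m,0,2)[0]:
    if cv2.contourArea(c)>80: print(cv2.boundingRect(c),cv2.contourArea(c))
E
```

```text
time_s: 19.98
ee_pos: [554.4, -202.9, 183.6]
ee_rot: [180.0, 0.0, -175.8]
force: [-3.6, -0.6, 0.3]
gripper_width: 20.4
t 20.3833 F [-1.54 -0.18  1.34] Fn 1.79 +- 0.19 tip along/side/above 73.0 -0.1 -7.3 q 20.8
[157, 157, 159, 156, 155, 155, 154, 152, 150, 150, 149, 271, 377, 436, 445, 444, 443, 441, 306, 173, 185, 234, 325, 333, 333, 333, 334, 331, 334, 332, 332, 330, 330, 330, 329, 330, 331, 330, 330, 328, 328, 376, 412, 433, 428, 431, 285, 140, 119, 121] [265, 267, 261, 198, 129, 120, 226, 287, 273, 164, 146, 119, 114, 110, 113, 116, 111, 132, 161, 201, 209, 211]
[537, 539, 539, 540, 538, 538, 536, 538, 538, 537, 538, 470, 475, 526, 527, 529, 530, 530, 379, 236, 246, 299, 402, 411, 410, 409, 407, 405, 407, 407, 403, 404, 405, 403, 402, 402, 402, 400, 398, 397, 399, 452, 491, 510, 510, 509, 348, 185, 160, 162] [319, 320, 315, 238, 155, 138, 268, 391, 213, 177, 177, 175, 209, 207, 204, 297, 409, 420, 422, 422, 421, 421]
(324, 283, 11, 59) 292.5
(225, 283, 11, 59) 292.5
(368, 244, 20, 19) 267.5
(356, 211, 42, 58) 144.0
(448, 194, 54, 103) 5067.5
(248, 178, 61, 75) 2900.5
```

The probe hasn't moved in the grip: its wrist edge rows are identical. The bar's lower end is now visible beside it in the wrist view at row 178, so I'll use it to check the remaining distance to the stamp.

Run:
```python
from h import *
from workcell import telemetry
w=pickle.load(open("f6.pkl","rb")); m=gold(w)
for r in (176,177,178,179,182,190,200,210): 
    x=np.where(m[r,230:330]>0)[0]+230; print(r,(x.min(),x.max()) if len(x) else None)
n=np.array([-.341,-.0245,.940]);u=np.array([.9373,.0672,.342]);v=np.array([-.0715,.9974,0])
T=telemetry.state()["ee_pos"]; tip=T+[44.3,3.2,-114.6]+4*n
for uv in ((275,177.5),(278.5,177.5),(278.5,190)):
    c,d=ray(w,uv); P=c+d*(((tip-c)@n)/(d@n)); print(uv,P.round(1),"tip ahead",((tip-P)@u).round(1),"side",((tip-P)@v).round(1))
```

```text
176 None
177 None
178 (np.int64(249), np.int64(305))
179 (np.int64(248), np.int64(307))
182 (np.int64(248), np.int64(308))
190 (np.int64(248), np.int64(308))
200 (np.int64(248), np.int64(308))
210 (np.int64(248), np.int64(308))
(275, 177.5) [ 529.5 -208.6   47.9] tip ahead 72.8 side 4.0
(278.5, 177.5) [ 529.3 -205.6   47.9] tip ahead 72.8 side 1.0
(278.5, 190) [ 539.4 -204.9   51.6] tip ahead 62.0 side 1.0
```

The check agrees: the tip is 72.8 mm from the lower end (dead reckoning said 73.0) and 1 mm off the middle line, with the bar width reading 52 mm. The last 19 mm:

```bash
python3 -m inch '[{"x":-0.15,"y":-0.008,"z":-0.055,"yaw":0,"gripper":-1},{"x":-0.15,"y":-0.008,"z":-0.055,"yaw":0,"gripper":-1},{"x":-0.15,"y":-0.008,"z":-0.055,"yaw":0,"gripper":-1},{"x":-0.15,"y":-0.008,"z":-0.055,"yaw":0,"gripper":-1},{"x":-0.15,"y":-0.008,"z":-0.055,"yaw":0,"gripper":-1},{"x":-0.15,"y":-0.008,"z":-0.055,"yaw":0,"gripper":-1},{"x":-0.15,"y":-0.008,"z":-0.055,"yaw":0,"gripper":-1},{"x":-0.15,"y":-0.008,"z":-0.055,"yaw":0,"gripper":-1},{"x":-0.15,"y":-0.008,"z":-0.055,"yaw":0,"gripper":-1},{"x":-0.15,"y":-0.008,"z":-0.055,"yaw":0,"gripper":-1},{"x":-0.15,"y":-0.008,"z":-0.055,"yaw":0,"gripper":-1},{"x":-0.15,"y":-0.008,"z":-0.055,"yaw":0,"gripper":-1}]'; python3 -m inch '[{"x":0,"y":0,"z":0,"yaw":0,"gripper":-1},{"x":0,"y":0,"z":0,"yaw":0,"gripper":-1}]'; python3 avg.py;  python3 - <<'E'
from workcell import cams
from h import *
w=cams.grab_frame("wrist"); m=gold(w); b=w["pixels"]
print([int(x) for x in b[246:292,281].astype(int).sum(1)])
from workcell import telemetry
n=np.array([-.341,-.0245,.940]);u=np.array([.9373,.0672,.342]);v=np.array([-.0715,.9974,0])
T=telemetry.state()["ee_pos"]; tip=T+[44.3,3.2,-114.6]+4*n
r0=np.where(m[:250,260:300].sum(1)>2000)[0].min(); x=np.where(m[r0+15,230:330])[0]+230; print(r0,x.min(),x.max())
uv=((x.min()+x.max())/2,r0-.5)
c,d=ray(w,uv); P=c+d*(((tip-c)@n)/(d@n)); print("tip ahead of lower end",((tip-P)@u).round(1),"side",((tip-P)@v).round(1))
E
```

```text
time_s: 21.43
ee_pos: [572.4, -202.5, 190.2]
ee_rot: [180.0, 0.0, -175.8]
force: [-2.3, 0.0, 0.9]
gripper_width: 20.3
time_s: 21.6
ee_pos: [572.7, -202.5, 190.2]
ee_rot: [-180.0, 0.1, -175.8]
force: [-2.5, 0.7, 1.3]
gripper_width: 20.2
t 22.0 F [-1.46  0.04  1.32] Fn 1.73 +- 0.17 tip along/side/above 92.1 -1.1 -7.2 q 20.3
[534, 535, 535, 536, 535, 461, 461, 512, 521, 516, 519, 516, 365, 227, 235, 289, 388, 402, 398, 399, 400, 399, 393, 394, 395, 393, 395, 395, 393, 392, 392, 391, 388, 387, 390, 443, 480, 500, 501, 498, 338, 176, 155, 158, 167, 174]
157 249 309
tip ahead of lower end 91.1 side 0.6
```

The tip is 91–92 mm from the lower end (stamp at 92 mm), 0.6 mm off the middle line, with about 2.6 N of push and an unchanged tilt. Handing in.

```bash
python3 -c "
from workcell import env
print(env.job_done())"
```

```text
the job is handed in; nothing more can be done
None
```

I drew the probe up the middle of the largest bar and handed the job in at about 22 s, still holding it pressed on the stamp. No verdict was reported.

- **Tilting the probe:** the tool cannot tilt, so I raised the probe until only its nose was in the socket. I then used the rim as a stop to lean it in a light grip, and tightened the grip to 45 N.
- **Sweep:** I set the tip down about 12 mm from the bar's lower end and drew it about 80 mm up to the stamp at about 20 mm/s. I stopped three times for about 0.4 s to check, without lifting.

**Last checks**
- **Position:** the tip was 91.1 mm from the lower end by the wrist camera and 92.1 mm by dead reckoning; the stamp is at 92 mm. It was about 0.6 mm off the middle line.
- **Push:** about 2.6 N, so the tip is roughly half-way in. At the stops it ranged from about 2.2 to 2.8 N.
- **Tilt:** about 19° against the 20° slope. It had not changed in the grip during the sweep.

**Disagreements**
- **Tilt:** the wrist-camera edges gave anywhere from 17.7° to 19.8°, and the probe slipped about 6 mm across the pads while I tilted it.
- **Contact height:** the tip touched about 3 mm lower than I had estimated.
- **Green pen:** the look-alike, first seen standing on its tip, was lying across the meter by my second look; nothing of mine had been near it.

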